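Put away a stack of spare parts in the shaped trays

TASK

Take apart the little stack of metal spare parts and put each part away, lying flat on the floor of the blue tray whose white ridge has the same shape: the small square block, the hexagon nut, the round collar and the long bar. Take them one at a time from the top down, never lifting a part with another still on it, do not topple any part onto its side, and leave every part inside its ridge.

Things in the scene. Friction and masses are not known exactly. Their poses are not given: they have to be found in the camera images.
- block: small square steel block, 34 x 34 mm, 22 mm high, with a 14 mm hole down through it. It starts on top of either the nut or the collar. Origin: centre of its underside; x and y across its flat sides, z up. About 0.16 kg.
- nut: hexagon steel nut, 50 mm across the flats, 58 mm across the corners, 24 mm high, with a 30 mm dark disc on its top that marks the bore. It starts on the long bar, beside the collar. Origin: centre of its underside; y is square to one pair of flats, x points to a corner, z up. About 0.28 kg.
- collar: round steel collar, 52 mm outside, 24 mm bore, 24 mm high. It starts on the long bar, beside the nut. Origin: centre of its underside; z up. About 0.28 kg.
- bar: long aluminium bar, 150 mm (its x) by 58 mm (its y), 24 mm high, lying on the bench at the bottom of the stack: nut and collar stand on it side by side, about 36 mm either way from its middle along x. Origin: centre of its underside; z up. About 0.52 kg.
- tray_square: fixed low tray: flat blue base 96 x 96 mm, 4 mm thick, on the bench, with a white ridge 6 mm wide, its top 10 mm above the bench, that encloses a square of 50 x 50 mm, for the block. Origin: centre of its underside, on the bench; z up; x and y along its sides. The part lies on the blue floor, 4 mm above the origin.
- tray_hex: fixed low tray: flat blue base 96 x 96 mm, 4 mm thick, on the bench, with a white ridge 6 mm wide, its top 10 mm above the bench, that encloses a hexagon of 66 mm across the flats, for the nut (which fits at any yaw). Origin: centre of its underside, on the bench; z up; y square to one pair of the hexagon's sides. The part lies on the blue floor, 4 mm above the origin.
- tray_round: fixed low tray: flat blue base 96 x 96 mm, 4 mm thick, on the bench, with a white ridge 6 mm wide, its top 10 mm above the bench, that encloses a circle of 68 mm diameter, for the collar. Origin: centre of its underside, on the bench; z up. The part lies on the blue floor, 4 mm above the origin.
- tray_long: fixed low tray: flat blue base 190 x 98 mm, 4 mm thick, on the bench, with a white ridge 6 mm wide, its top 10 mm above the bench, that encloses a long rectangle of 166 mm (its x) by 74 mm (its y), for the bar, which must lie along it. Origin: centre of its underside, on the bench; z up. The part lies on the blue floor, 4 mm above the origin.
Not all that is in view belongs to the job. Of the things that look like the bar, take the one that is farthest to the robot's right at the start. Leave any orange look-alike of the nut alone.

How it is judged:
At the end, for the whole second after the job is handed in: Each part is at rest on the floor of the tray of its own shape (block in square, nut in hexagon, collar in round, bar in long): within 12 mm of the tray's centre, its underside 2 to 6.5 mm above the tray's underside (so not on the ridge), upright within 0.06 rad (horizontal distance between block and tray_square below 0.012 m and z of block in the frame of tray_square between 0.002 and 0.0065 m and angle between each of block, nut, collar, bar's own z axis and vertical below 0.06 rad and linear speed of each of block, nut, collar, bar below 0.02 m/s and horizontal distance between nut and tray_hex below 0.012 m and z of nut in the frame of tray_hex between 0.002 and 0.0065 m and horizontal distance between collar and tray_round below 0.012 m and z of collar in the frame of tray_round between 0.002 and 0.0065 m and horizontal distance between bar and tray_long below 0.012 m and z of bar in the frame of tray_long between 0.002 and 0.0065 m); the robot touches nothing.
It fails at once if a part is toppled onto its side (angle between any of block, nut, collar, bar's own z axis and vertical above 1 rad).
It fails at once if a part is lifted with another part still on it ((height (world z) of bar above 0.015 m and horizontal distance between bar and nut below 0.07 m and z of nut in the frame of bar between 0.018 and 0.032 m) or (height (world z) of bar above 0.015 m and horizontal distance between bar and collar below 0.07 m and z of collar in the frame of bar between 0.018 and 0.032 m) or (height (world z) of nut above 0.045 m and horizontal distance between nut and block below 0.03 m and z of block in the frame of nut between 0.018 and 0.032 m) or (height (world z) of collar above 0.045 m and horizontal distance between collar and block below 0.03 m and z of block in the frame of collar between 0.018 and 0.032 m)).
It also fails if it takes over 104 s, if anything falls off the work surface, if the arm or the gripper's body presses on something with over 40 N, if the wrist force passes 120 N, or if a joint passes its speed limit or range.

ROBOT

A 6-joint arm with a two-finger parallel gripper is mounted at the origin on the work surface. World frame = base frame: x ahead of the robot, y to its left, z up, the work surface at z = 0. Lengths are in m, angles in rad, forces in N, time in s.
With the tool pointing down it reaches from about 0.275 to 0.725 m from the base axis. Payload 5.6 kg.
Tool frame: the origin (TCP) lies at the centre of the arm's flange, where the gripper is bolted on; the fingertips stand 173 mm ahead of it and the grasp point (between the pads) lies 155 mm ahead of it (arm.hold_point_z is the distance from the TCP to the grasp point, in m); z points along the fingers, y is the line along which they close (so a half turn about z gives the same grasp; the last joint's range is limited). The gripper opens to 85 mm and grips with 20 to 120 N. Pads are 22 mm wide; open, the fingers measure 114 mm over their backs; the gripper's body (76 mm by 85 mm) begins 54 mm behind the grasp point. The pads swing forward as they close: fully open they stand 13 mm farther back than shut.
Start: joints at [-0.991, 0.255, 0.108, 0, -1.424, -0.285], TCP at [0.16, -0.526, 0.405] pointing down, gripper open.
Joint ranges: [-2.95, 2.95], [-1.21, 1.97], [-1.09, 1.5], [-2.87, 1.71], [-2.94, -0.07], [-3.05, 3.05]. Speed limits (rad/s): [2.57, 2.57, 3.14, 3.14, 3.14, 3.14].

INTERFACE

Orientations are given as a 3x3 rotation matrix whose columns are the frame's x, y, z axes.
In Python, from bench import arm gives the robot as it stands.
- The arm moves only by the tool servo_tool, never from a script. Its arguments are lists of equal length, an entry for each row: "linear": the shift along the tool's x, y, z in parts of the range, where 1.0 means 800 mm, a list of three; "turn": the turn, a rotation vector about the tool's x, y, z in shares of 4 rad (1.0 is 4 rad), a list of three. A call has 1 to 20 rows; each row is the pose to reach, as a shift and turn from the pose commanded when the call began, along the tool's axes at that moment; what a row does not reach only later rows make up. A row lasts 1/10 s, in which the tool goes at most 50 mm and 8.59 degrees, less where a joint would pass 70% of its speed; a pose out of reach is approached as far as the arm can. No shift or turn number may pass 1 either way. A call with a gripper value outside its range is refused whole. "gripper" is the finger opening in m, from 0 to 0.0854, set as the call begins (left out, the last holds). The fingers move at their own pace and stop on an object; the grip force is fixed at half the most. Time passes only in rows, so rows that repeat a pose let the fingers close. It gives the time, the measured TCP pose, the force, the opening and the grip force at its end, in the units of the state.
- arm.read_state(): the state, without advancing time (a new reading comes with each control period).
- arm.snapshot(name): name is "scene" or "side" or "wrist"; returns (picture, depth): 384x512x3 uint8, red, green, blue; 384x512 float32, m along the optical axis (not along the pixel's ray), 0 where there is no reading.
- arm.calibration(name): a dict with "fx", "fy", "cx", "cy" (pixels), "R" (3x3) and "t" (3): a world point X has camera coordinates R X + t. Camera axes: x right, y down, z forward; pixel columns grow to the right and rows downward; lengths in m; the calibration is good to about 2 mm. A picture is of the moment at which its call begins: read the wrist's pose just before it. calibration takes no time and is no camera call; for the wrist camera it gives the pose at the moment of the call.
- arm.close_job(): hands the job in; it is judged then, once.
The state is a dict: "t": time; "joint_pos": joint angles; "joint_vel": joint speeds; "joint_efforts": joint torques, N m; "ee_pos": TCP position; "tool_rot": TCP orientation; "contact_force": force on the tool from outside, world axes, zero at the start; "wrist_torque": the same for the moment, N m; "opening": finger opening in m; "grasp_force": force on a finger pad.
Only numpy, scipy, OpenCV 4.12 (cv2) and the standard library are available. Lean on these libraries where they do the work, as an engineer would, in place of code of your own. Each camera call takes 0.05 s, during which the arm holds its last target. There are 200 camera calls.

## Working session

There is one attempt and no reset: what is moved stays moved. The work goes in short steps, Python scripts to look and compute and a tool call to move; the robot and the scene stay as the last step left them, time stands still between calls to the robot, and variables do not carry over. Pictures are saved under pics/ and viewed, at most 14 in all, crops included, and the job is handed in when it is done.

Besides the shell and the picture viewer there is one more tool, called after ">>>" in YAML: its name, and indented under it one key for each argument. servo_tool: Moves the arm, as the interface text tells. Its arguments: {"type":"object","properties":{"linear":{"type":"array","items":{"type":"array","items":{"type":"number"}}},"turn":{"type":"array","items":{"type":"array","items":{"type":"number"}}},"gripper":{"type":"number"}},"required":["linear","turn"]}

```bash
mkdir -p pics
cat > h.py <<'E'
import numpy as np, cv2
from bench import arm
np.set_printoptions(precision=4,suppress=True)
def snap(n,fn):
    c=arm.calibration(n); p,d=arm.snapshot(n)
    cv2.imwrite(f'pics/{fn}.png',p[:,:,::-1]); np.savez(f'pics/{fn}.npz',p=p,d=d,**c); return p,d,c
def world(f,u,v,z=None):
    c=np.load(f'pics/{f}.npz'); ray=np.array([(u-c['cx'])/c['fx'],(v-c['cy'])/c['fy'],1])
    R,t=c['R'],c['t']; o=-R.T@t; w=R.T@ray
    if z is None: return o+w*c['d'][int(round(v)),int(round(u))]
    return o+w*(z-o[2])/w[2]
def cloud(f):
    c=np.load(f'pics/{f}.npz'); d=c['d']; v,u=np.mgrid[:384,:512]
    P=np.stack([(u-c['cx'])/c['fx']*d,(v-c['cy'])/c['fy']*d,d],-1)
    return (P-c['t'])@c['R'], c['p'], d>0
E
python3 - <<'E'
from h import *
s=arm.read_state(); print(s['ee_pos'],s['tool_rot'],s['t'],s['opening'],arm.hold_point_z)
a=snap('scene','s0')[0]; b=snap('side','d0')[0]
for n in('scene','side'):
    c=arm.calibration(n); print(n,-c['R'].T@c['t'],c['fx'])
E
```

```text
[ 0.1598 -0.5261  0.4038] [[-0.9569 -0.2905 -0.0007]
 [-0.2905  0.9569  0.0018]
 [ 0.0001  0.0019 -1.    ]] 0.0 0.08511606915296618 0.1547
scene [1.0735 0.3422 1.0195] 488.55591596096167
side [-0.072   0.6838  0.5735] 441.5355736824193
```

```bash
python3 -c "
import cv2
a=cv2.imread('pics/s0.png');cv2.imwrite('pics/s0b.png',cv2.resize(a,(800,600)))"
```

```text
(no output)
```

View pics/s0b.png

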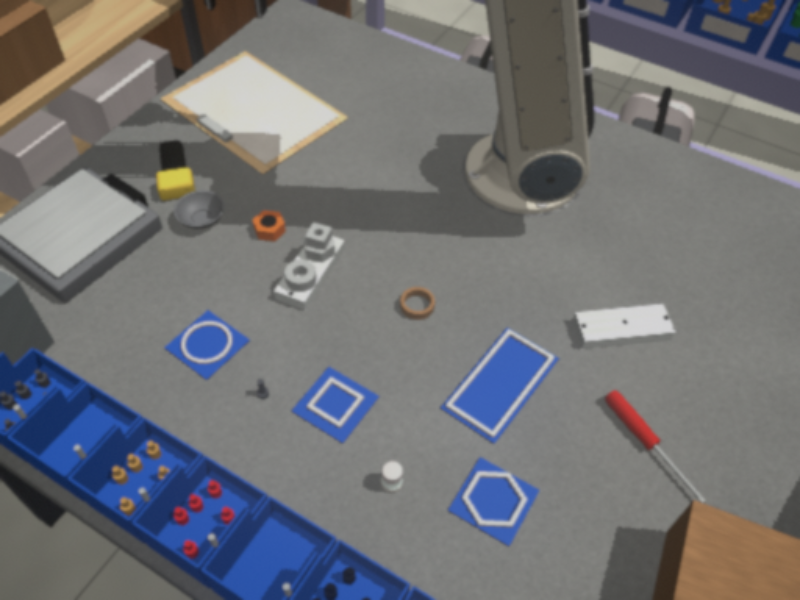

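View pics/d0.png

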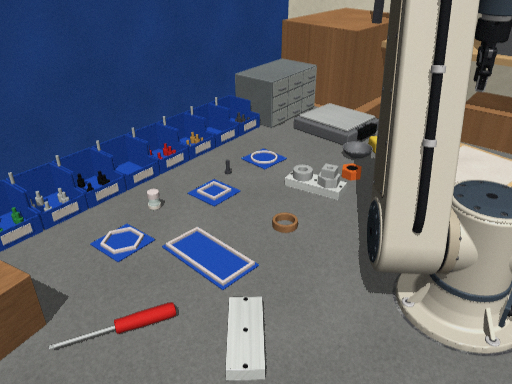

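The scene view (800x600) shows two bars: one under the stack at (310,268), the other a lone white bar at (625,322). The orange nut look-alike is at (268,224) and the brown ring at (417,302). The stack bar lies at image left, which is -y and so the robot's right, so I choose it. The block at (318,235) seems to stand on the nut, with the collar at (299,273). Trays: round (207,342), square (335,403), long (500,383), hex (494,500).

Run:
```python
from h import *
print('bars',world('s0',310*.64,268*.64,.024),world('s0',625*.64,322*.64,.024))
p=np.load('pics/s0.npz')['p']; h=cv2.cvtColor(p,cv2.COLOR_RGB2HSV)
m=((h[...,0]>100)&(h[...,0]<130)&(h[...,1]>150)&(h[...,2]>80)).astype(np.uint8)
n,l,st,ce=cv2.connectedComponentsWithStats(m)
for k,(u,v) in dict(round=(207,342),square=(335,403),long=(500,383),hex=(494,500)).items():
    i=np.bincount(l[int(v*.64)-25:int(v*.64)+25,int(u*.64)-25:int(u*.64)+25].ravel(),minlength=n); 
    m2=np.isin(l,[j for j in range(1,n) if i[j]>8])
    c=cv2.findContours(m2.astype(np.uint8),0,2)[0]; c=np.vstack(c)[:,0]
    W=np.array([world('s0',a,b,.004)[:2] for a,b in c],np.float32)
    print(k,cv2.minAreaRect(W*1000))
a=p[130:205,160:235]; cv2.imwrite('pics/s0c.png',cv2.resize(a[:,:,::-1],(600,600),interpolation=cv2.INTER_CUBIC))
```

```text
bars [ 0.4326 -0.1904  0.024 ] [0.253  0.3034 0.024 ]
round ((635.9494018554688, -250.50442504882812), (92.21625518798828, 91.98224639892578), 83.65505981445312)
square ((617.3292846679688, -16.002674102783203), (91.32280731201172, 91.55133056640625), 87.65695190429688)
long ((446.2015075683594, 179.296142578125), (66.80689239501953, 156.7058563232422), 84.0595932006836)
hex ((626.875732421875, 258.3148193359375), (91.93202209472656, 92.17855072021484), 89.54045867919922)
```

View pics/s0c.png

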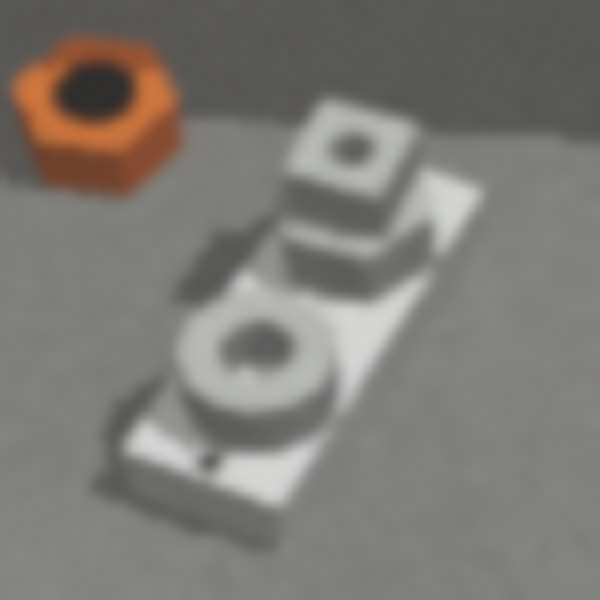

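Close crop: the block (hole at crop (352,150)) stands on the hex nut, with the collar beside it (bore at (257,347)). All three are on the white bar at y = -0.19, which is the rightmost. The orange nut at (95,90) stays where it is. Next I move in for a wrist look.

```bash
cat >> h.py <<'E'
from scipy.spatial.transform import Rotation as Ro
def Rd(yaw):  # tool down, tool y axis at world angle yaw (deg)
    a=np.radians(yaw); y=np.array([np.cos(a),np.sin(a),0]); z=np.array([0,0,-1.]); return np.stack([np.cross(y,z),y,z],1)
def go(pos,yaw=None):
    s=arm.read_state(); R=s['tool_rot']; T=R if yaw is None else Rd(yaw)
    if yaw is not None:
        T2=Rd(yaw+180)
        c=[(np.linalg.norm((Ro.from_matrix(R.T@q)).as_rotvec()),q) for q in (T,T2)]; T=min(c,key=lambda e:e[0])[1]
    print('lin',R.T@(np.array(pos)-s['ee_pos']),'turn',np.degrees(Ro.from_matrix(R.T@T).as_rotvec()),'q6',s['joint_pos'][[0,5]])
E
python3 - <<'E'
from h import *
s=arm.read_state(); c=arm.calibration('wrist')
print('cam in tool',s['tool_rot'].T@(-c['R'].T@c['t']-s['ee_pos']), s['tool_rot'].T@c['R'].T, c['fx'])
# block hole, collar bore tops
b=world('s0',160+352/8,130+150/8,.070); k=world('s0',160+257/8,130+347/8,.048); print('block',b,'collar',k)
e=[world('s0',160+u/8,130+v/8,.024) for u,v in((480,190),(278,507),(122,450))]; print(e)
go([.40,-.19,.40])
E
```

```text
cam in tool [ 0.0855 -0.0007  0.0303] [[ 0.0007 -0.9446 -0.3283]
 [ 1.      0.0008 -0.0002]
 [ 0.0005 -0.3283  0.9446]] 291.1699368010205
block [ 0.3913 -0.1979  0.07  ] collar [ 0.4618 -0.1876  0.048 ]
[array([ 0.35  , -0.1771,  0.024 ]), array([ 0.4968, -0.1565,  0.024 ]), array([ 0.5049, -0.2123,  0.024 ])]
lin [-0.3274  0.2519  0.0043] turn [0. 0. 0.] q6 [-0.9914 -0.2846]
```

The manual's scale: shifts go in shares of 800 mm and turns go in shares of 4 rad. Converting my numbers, -0.33 m / 0.8 = -0.4125, 0.25 m / 0.8 = 0.3125.

>>> servo_tool:
  linear:
    - [-0.4125,0.3125,0]
    - [-0.4125,0.3125,0]
    - [-0.4125,0.3125,0]
    - [-0.4125,0.3125,0]
    - [-0.4125,0.3125,0]
    - [-0.4125,0.3125,0]
    - [-0.4125,0.3125,0]
    - [-0.4125,0.3125,0]
    - [-0.4125,0.3125,0]
    - [-0.4125,0.3125,0]
    - [-0.4125,0.3125,0]
    - [-0.4125,0.3125,0]
  turn:
    - [0,0,0]
    - [0,0,0]
    - [0,0,0]
    - [0,0,0]
    - [0,0,0]
    - [0,0,0]
    - [0,0,0]
    - [0,0,0]
    - [0,0,0]
    - [0,0,0]
    - [0,0,0]
    - [0,0,0]

```text
t: 1.3
ee_pos: [0.4023, -0.1921, 0.4046]
tool_rot: [[-0.957, -0.289, -0.0], [-0.289, 0.957, -0.0], [0.0, 0.0, -1.0]]
contact_force: [0.0, 0.8, 0.4]
opening: 0.0857
grasp_force: 0.0
```

Run:
```python
from h import *
p=snap('wrist','w1')[0]; print(arm.read_state()['ee_pos'])
cv2.imwrite('pics/w1b.png',cv2.resize(p[:,:,::-1],(800,600),interpolation=cv2.INTER_CUBIC))
```

```text
[ 0.4023 -0.1921  0.4047]
```

View pics/w1b.png

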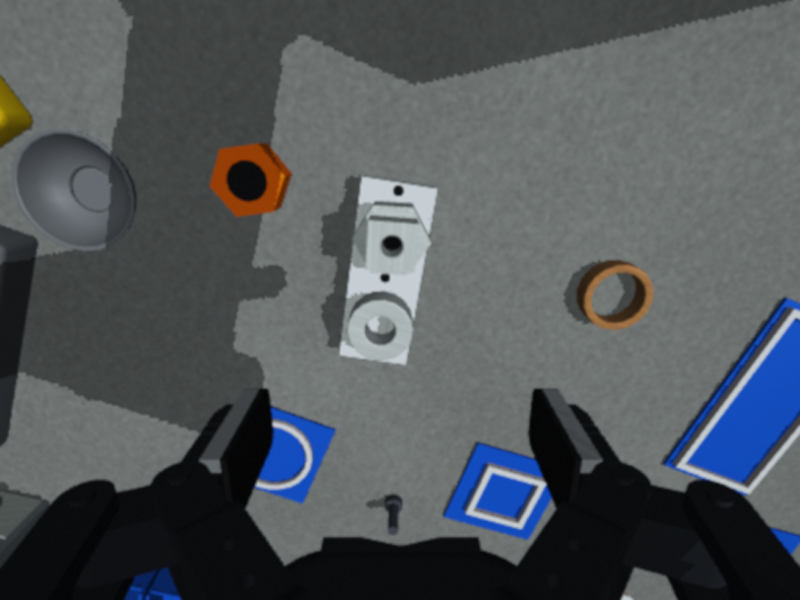

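The wrist view (800x600) shows the block on top at hole (391,244), the collar at (380,328), the bar from (398,190) to its lower end near (373,355), and the orange nut at (248,180). I'll measure from depth.

Run:
```python
from h import *
for f in('w1','s0'):
    P,p,ok=cloud(f); b=ok&(np.hypot(P[...,0]-.428,P[...,1]+.19)<.11)
    for n,z in(('block',.070),('mid',.048),('bar',.024)):
        m=b&(abs(P[...,2]-z)<.005); Q=P[m]
        if n=='mid':
            for nm,c in(('nut',(.391,-.197)),('collar',(.4618,-.1876))):
                q=Q[np.hypot(*(Q[:,:2]-c).T)<.036]; print(f,nm,q[:,2].mean(),len(q),cv2.minEnclosingCircle((q[:,:2]*1000).astype(np.float32)),cv2.minAreaRect((q[:,:2]*1000).astype(np.float32)))
        else: print(f,n,Q[:,2].mean(),len(Q),cv2.minAreaRect((Q[:,:2]*1000).astype(np.float32)))
    print('table z',np.median(P[ok&(abs(P[...,2])<.01)][:,2]))
```

```text
w1 block 0.07045402974043175 888 ((388.7269592285156, -202.99411010742188), (34.3129768371582, 34.00130081176758), 11.917695045471191)
w1 nut 0.048857068836972155 694 ((389.641357421875, -203.63226318359375), 28.61957359313965) ((389.46600341796875, -203.30178833007812), (50.051185607910156, 55.79825210571289), 13.022408485412598)
w1 collar 0.04825288111543464 1078 ((460.2155456542969, -191.6973876953125), 25.8967342376709) ((459.8726806640625, -191.4288330078125), (50.91682815551758, 50.13553237915039), 15.323657035827637)
w1 bar 0.02468140104398347 2319 ((428.83013916015625, -230.0247802734375), (149.91908264160156, 121.24772644042969), 7.906810283660889)
table z 0.0007025668270128583
s0 block 0.06862199457818298 125 ((391.04833984375, -201.40234375), (37.81996154785156, 35.98710632324219), 12.313055992126465)
s0 nut 0.04737737630794753 109 ((392.385498046875, -201.12158203125), 27.547199249267578) ((397.5982971191406, -196.43386840820312), (40.796024322509766, 50.01244354248047), 38.231903076171875)
s0 collar 0.046739283685446595 210 ((462.27557373046875, -189.4866485595703), 26.693391799926758) ((461.794677734375, -189.56390380859375), (52.26984405517578, 48.742347717285156), 36.847103118896484)
s0 bar 0.02316545695714191 413 ((431.5412292480469, -228.69737243652344), (153.24037170410156, 124.36170959472656), 8.268019676208496)
table z -0.0005004288349591682
```

Run:
```python
from h import *
go([.389,-.203,.230],102)
P,p,ok=cloud('w1'); h=cv2.cvtColor(p,cv2.COLOR_RGB2HSV); m=ok&(h[...,0]<12)&(h[...,1]>200)&(abs(P[...,1]+.28)<.06)&(abs(P[...,0]-.37)<.08)
print('orange',P[m].min(0),P[m].max(0))
```

```text
lin [ 0.0158 -0.0066  0.1747] turn [-0.0009 -0.0143  4.7837] q6 [-0.0919 -1.186 ]
orange [ 0.3539 -0.3399 -0.    ] [ 0.4093 -0.2922  0.0271]
```

Converted, 0.175 m / 0.8 = 0.2188, 0.0158 m / 0.8 = 0.0198, 4.8 degrees / 229.1831 = 0.0209.

>>> servo_tool:
  linear:
    - [0.0198,-0.0083,0.0625]
    - [0.0198,-0.0083,0.125]
    - [0.0198,-0.0083,0.175]
    - [0.0198,-0.0083,0.2]
    - [0.0198,-0.0083,0.2188]
    - [0.0198,-0.0083,0.2188]
    - [0.0198,-0.0083,0.2188]
    - [0.0198,-0.0083,0.2188]
  turn:
    - [0,0,0.0209]
    - [0,0,0.0209]
    - [0,0,0.0209]
    - [0,0,0.0209]
    - [0,0,0.0209]
    - [0,0,0.0209]
    - [0,0,0.0209]
    - [0,0,0.0209]

```text
t: 2.15
ee_pos: [0.3901, -0.2025, 0.2308]
tool_rot: [[-0.978, -0.209, 0.002], [-0.209, 0.978, -0.001], [-0.002, -0.001, -1.0]]
contact_force: [-0.3, -0.4, 0.4]
opening: 0.0855
grasp_force: 0.0
```

>>> servo_tool:
  linear:
    - [0,0,0]
    - [0,0,0]
    - [0,0,0]
    - [0,0,0]
    - [0,0,0]
    - [0,0,0]
    - [0,0,0]
    - [0,0,0]
    - [0,0,0]
    - [0,0,0]
  turn:
    - [0,0,0]
    - [0,0,0]
    - [0,0,0]
    - [0,0,0]
    - [0,0,0]
    - [0,0,0]
    - [0,0,0]
    - [0,0,0]
    - [0,0,0]
    - [0,0,0]
  gripper: 0.02

```text
t: 3.15
ee_pos: [0.3901, -0.2021, 0.2303]
tool_rot: [[-0.978, -0.21, 0.001], [-0.21, 0.978, -0.0], [-0.001, -0.001, -1.0]]
contact_force: [-0.9, 0.5, 5.7]
opening: 0.0327
grasp_force: 60.7
```

Converted, -0.1 m / 0.8 = -0.125, -0.05 m / 0.8 = -0.0625.

>>> servo_tool:
  linear:
    - [0,0,-0.025]
    - [0,0,-0.0625]
    - [0,0,-0.125]
    - [0,0,-0.125]
    - [0,0,-0.125]
  turn:
    - [0,0,0]
    - [0,0,0]
    - [0,0,0]
    - [0,0,0]
    - [0,0,0]

```text
t: 3.65
ee_pos: [0.3897, -0.2019, 0.3299]
tool_rot: [[-0.978, -0.209, 0.002], [-0.209, 0.978, 0.001], [-0.002, 0.0, -1.0]]
contact_force: [-0.3, -0.6, -2.5]
opening: 0.0323
grasp_force: 60.2
```

Run:
```python
from h import *
go([.6165,-.017,.187],87.7); print(arm.read_state()['opening'])
```

```text
lin [-0.2602  0.1333  0.1435] turn [ 0.0297  0.1037 14.3718] q6 [-0.1189 -1.2408]
0.03233348072492533
```

Converted, -0.26 m / 0.8 = -0.325, -0.245 m / 0.8 = -0.3063, 14.4 degrees / 229.1831 = 0.0628.

>>> servo_tool:
  linear:
    - [-0.0538,0.0275,0]
    - [-0.1088,0.055,0]
    - [-0.1625,0.0838,0]
    - [-0.2163,0.1113,0]
    - [-0.2713,0.1388,0]
    - [-0.3063,0.1575,0]
    - [-0.325,0.1663,0.025]
    - [-0.325,0.1663,0.0625]
    - [-0.325,0.1663,0.0625]
    - [-0.325,0.1663,0.0625]
  turn:
    - [0,0,0.0131]
    - [0,0,0.0262]
    - [0,0,0.0393]
    - [0,0,0.0524]
    - [0,0,0.0628]
    - [0,0,0.0628]
    - [0,0,0.0628]
    - [0,0,0.0628]
    - [0,0,0.0628]
    - [0,0,0.0628]

```text
t: 4.65
ee_pos: [0.6156, -0.0178, 0.2782]
tool_rot: [[-0.999, 0.04, -0.004], [0.04, 0.999, -0.001], [0.004, -0.001, -1.0]]
contact_force: [0.4, 0.7, -1.3]
opening: 0.0322
grasp_force: 60.2
```

Run:
```python
from h import *
p=snap('wrist','w2')[0]; go([.6165,-.017,.187],87.7)
h=cv2.cvtColor(p,cv2.COLOR_RGB2HSV); m=(h[...,0]>100)&(h[...,0]<130)&(h[...,1]>150)&(h[...,2]>60)
P,_,ok=cloud('w2'); 
for n,c in dict(square=(.617,-.016),round=(.636,-.25),hex=(.627,.258),long=(.446,.179)).items():
    q=P[ok&m&(np.hypot(P[...,0]-c[0],P[...,1]-c[1])<(.11 if n=='long' else .075))]
    if len(q): print(n,len(q),q[:,2].mean(),cv2.minAreaRect((q[:,:2]*1000).astype(np.float32)))
cv2.imwrite('pics/w2b.png',cv2.resize(p[:,:,::-1],(800,600)))
```

```text
lin [-0.0004  0.001   0.093 ] turn [-0.0458 -0.0242 -0.0112] q6 [ 0.2244 -1.8358]
square 7650 0.005067645306187843 ((615.885986328125, -12.394977569580078), (111.09725189208984, 96.39212036132812), 88.44978332519531)
round 4017 0.004665579064711329 ((637.65771484375, -235.48794555664062), (59.99484634399414, 99.2877426147461), 83.50275421142578)
hex 298 0.00416122526235207 ((651.35498046875, 208.56736755371094), (44.46162033081055, 11.672260284423828), 12.957552909851074)
long 5383 0.004448743692033869 ((507.7381286621094, 156.38992309570312), (69.68500518798828, 65.64739990234375), 84.28457641601562)
```

View pics/w2b.png

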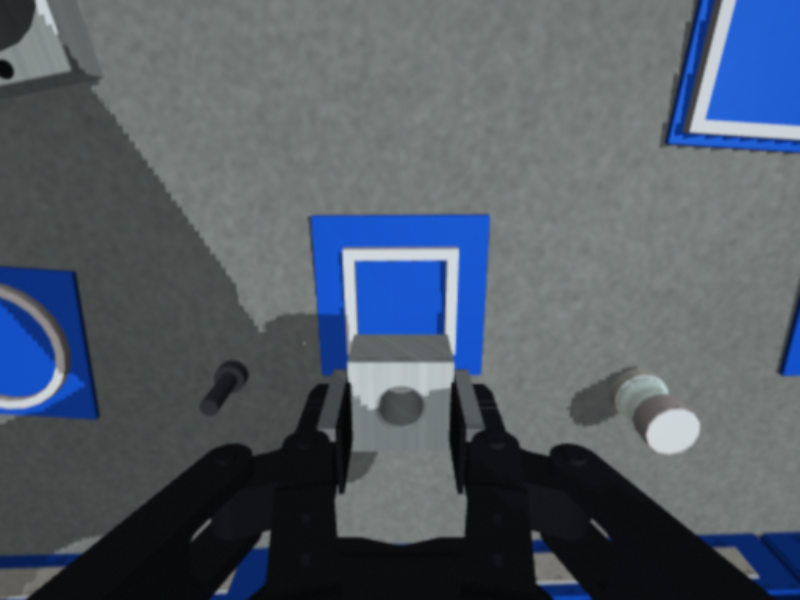

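The wrist view shows the block held level, with the square tray's near corners at (313,215) and (489,215). The white cylinder at (640,400) and the black peg at (230,380) are clear of the fingers.

Run:
```python
from h import *
a=world('w2',313*.64,215*.64,.004);b=world('w2',489*.64,215*.64,.004);d=(b-a)[:2];n=np.array([d[1],-d[0]])/np.linalg.norm(d)
print(a,b,np.linalg.norm(d),'centre',(a+b)[:2]/2+n*.048)
```

```text
[ 0.566  -0.0638  0.004 ] [0.5697 0.0302 0.004 ] 0.09408170828524474 centre [ 0.6158 -0.0187]
```

Centre is (0.616, -0.018), which agrees. Lower, release, rise.

Converted, 0.091 m / 0.8 = 0.1138, 0.085 m / 0.8 = 0.1063.

>>> servo_tool:
  linear:
    - [0,0,0.05]
    - [0,0,0.0875]
    - [0,0,0.1063]
    - [0,0,0.1138]
    - [0,0,0.1138]
    - [0,0,0.1138]
  turn:
    - [0,0,0]
    - [0,0,0]
    - [0,0,0]
    - [0,0,0]
    - [0,0,0]
    - [0,0,0]

```text
t: 5.3
ee_pos: [0.6169, -0.0176, 0.1906]
tool_rot: [[-0.999, 0.04, 0.003], [0.04, 0.999, 0.0], [-0.003, 0.0, -1.0]]
contact_force: [0.4, -0.2, -2.2]
opening: 0.0326
grasp_force: 60.2
```

Converted, -0.15 m / 0.8 = -0.1875, -0.1 m / 0.8 = -0.125.

>>> servo_tool:
  linear:
    - [0,0,0]
    - [0,0,0]
    - [0,0,0]
    - [0,0,0]
    - [0,0,-0.025]
    - [0,0,-0.075]
    - [0,0,-0.125]
    - [0,0,-0.1875]
    - [0,0,-0.1875]
  turn:
    - [0,0,0]
    - [0,0,0]
    - [0,0,0]
    - [0,0,0]
    - [0,0,0]
    - [0,0,0]
    - [0,0,0]
    - [0,0,0]
    - [0,0,0]
  gripper: 0.05

```text
t: 6.2
ee_pos: [0.6177, -0.0179, 0.3474]
tool_rot: [[-0.999, 0.039, 0.015], [0.039, 0.999, -0.0], [-0.015, 0.001, -1.0]]
contact_force: [0.3, 0.2, 0.1]
opening: 0.0497
grasp_force: 0.0
```

Run:
```python
from h import *
snap('wrist','w3'); P,p,ok=cloud('w3'); Q=P[ok&(np.hypot(P[...,0]-.616,P[...,1]+.017)<.035)&(P[...,2]>.02)&(P[...,2]<.04)]
print(len(Q),Q[:,2].mean(),Q[:,2].std(),cv2.minAreaRect((Q[:,:2]*1000).astype(np.float32)))
go([.3895,-.2035,.206],73)
```

```text
950 0.026256159348644205 0.0012539297785886603 ((616.114501953125, -17.956092834472656), (33.8066291809082, 34.06904220581055), 88.23611450195312)
lin [ 0.2211 -0.195   0.1351] turn [ 0.1421  0.5081 14.7061] q6 [ 0.2247 -1.8358]
```

Converted, 0.221 m / 0.8 = 0.2763, -0.195 m / 0.8 = -0.2438, 14.7 degrees / 229.1831 = 0.0641.

>>> servo_tool:
  linear:
    - [0.0425,-0.0375,0]
    - [0.085,-0.075,0]
    - [0.1275,-0.1125,0]
    - [0.17,-0.15,0]
    - [0.2125,-0.1875,0]
    - [0.255,-0.225,0]
    - [0.2763,-0.2438,0]
    - [0.2763,-0.2438,0.025]
    - [0.2763,-0.2438,0.025]
    - [0.2763,-0.2438,0.025]
  turn:
    - [0,0,0.0175]
    - [0,0,0.0349]
    - [0,0,0.0524]
    - [0,0,0.0641]
    - [0,0,0.0641]
    - [0,0,0.0641]
    - [0,0,0.0641]
    - [0,0,0.0641]
    - [0,0,0.0641]
    - [0,0,0.0641]
  gripper: 0.085

```text
t: 7.25
ee_pos: [0.3874, -0.2034, 0.3184]
tool_rot: [[-0.956, 0.292, -0.002], [0.292, 0.956, 0.0], [0.002, -0.0, -1.0]]
contact_force: [-0.0, 0.7, 0.5]
opening: 0.0851
grasp_force: 0.0
```

```bash
cat >> h.py <<'E'
def top(f,c,z,r=.036):
    P,p,ok=cloud(f); Q=P[ok&(np.hypot(P[...,0]-c[0],P[...,1]-c[1])<r)&(abs(P[...,2]-z)<.006)]
    q=(Q[:,:2]*1000).astype(np.float32); print(len(q),Q[:,2].mean(),cv2.minAreaRect(q),cv2.minEnclosingCircle(q))
E
python3 - <<'E'
from h import *
snap('wrist','w4'); top('w4',(.3895,-.2035),.048); top('w4',(.46,-.1915),.048)
go([.3895,-.2035,.206],73)
E
```

```text
2749 0.04880635484764471 ((389.60321044921875, -203.7448272705078), (49.960575103759766, 57.26380157470703), 74.43959045410156) ((389.63079833984375, -203.6364288330078), 28.63974952697754)
1765 0.04799920596476177 ((460.24298095703125, -191.63999938964844), (50.778648376464844, 50.981624603271484), 70.46492767333984) ((460.6413879394531, -191.9759063720703), 26.207611083984375)
lin [-0.0017  0.0004  0.1129] turn [-0.0229 -0.0187  0.0252] q6 [-0.1225 -1.7447]
```

Converted, 0.112 m / 0.8 = 0.14, 0.105 m / 0.8 = 0.1313, -1 degrees / 229.1831 = -0.0044.

>>> servo_tool:
  linear:
    - [-0.0025,0,0.0625]
    - [-0.0025,0,0.1063]
    - [-0.0025,0,0.1313]
    - [-0.0025,0,0.14]
    - [-0.0025,0,0.14]
    - [-0.0025,0,0.14]
  turn:
    - [0,0,-0.0044]
    - [0,0,-0.0044]
    - [0,0,-0.0044]
    - [0,0,-0.0044]
    - [0,0,-0.0044]
    - [0,0,-0.0044]

```text
t: 7.9
ee_pos: [0.3904, -0.2041, 0.2079]
tool_rot: [[-0.961, 0.275, 0.002], [0.275, 0.961, -0.001], [-0.002, -0.0, -1.0]]
contact_force: [0.1, 0.2, -0.6]
opening: 0.085
grasp_force: 0.0
```

Converted, -0.11 m / 0.8 = -0.1375, -0.1 m / 0.8 = -0.125.

>>> servo_tool:
  linear:
    - [0,0,0]
    - [0,0,0]
    - [0,0,0]
    - [0,0,0]
    - [0,0,0]
    - [0,0,0]
    - [0,0,0]
    - [0,0,-0.025]
    - [0,0,-0.0625]
    - [0,0,-0.125]
    - [0,0,-0.1375]
    - [0,0,-0.1375]
  turn:
    - [0,0,0]
    - [0,0,0]
    - [0,0,0]
    - [0,0,0]
    - [0,0,0]
    - [0,0,0]
    - [0,0,0]
    - [0,0,0]
    - [0,0,0]
    - [0,0,0]
    - [0,0,0]
    - [0,0,0]
  gripper: 0.035

```text
t: 9.1
ee_pos: [0.3897, -0.2041, 0.3184]
tool_rot: [[-0.961, 0.276, 0.005], [0.276, 0.961, -0.0], [-0.005, 0.001, -1.0]]
contact_force: [-0.9, 0.2, -3.0]
opening: 0.0482
grasp_force: 63.8
```

Run:
```python
from h import *
go([.626,.257,.187],90); go([.626,.257,.187]); print(arm.read_state()['joint_pos'])
```

```text
lin [-0.0993  0.5083  0.1324] turn [  0.016    0.2684 -16.0181] q6 [-0.124  -1.7263]
lin [-0.0993  0.5083  0.1324] turn [0. 0. 0.] q6 [-0.124  -1.7263]
[-0.124   0.0837 -0.3267 -0.0002 -1.1557 -1.7263]
```

Converted, 0.508 m / 0.8 = 0.635, -0.05 m / 0.8 = -0.0625, -16 degrees / 229.1831 = -0.0698.

>>> servo_tool:
  linear:
    - [-0.0104,0.053,0]
    - [-0.0208,0.1059,0]
    - [-0.0313,0.1588,0]
    - [-0.0413,0.2113,0]
    - [-0.0513,0.265,0]
    - [-0.0625,0.3175,0]
    - [-0.0725,0.3713,0]
    - [-0.0825,0.4238,0]
    - [-0.0931,0.4763,0]
    - [-0.1038,0.53,0]
    - [-0.1138,0.5825,0]
    - [-0.1206,0.6188,0]
    - [-0.1238,0.635,0.0125]
    - [-0.1238,0.635,0.05]
    - [-0.1238,0.635,0.05]
    - [-0.1238,0.635,0.05]
  turn:
    - [0,0,-0.0087]
    - [0,0,-0.0175]
    - [0,0,-0.0262]
    - [0,0,-0.0349]
    - [0,0,-0.0436]
    - [0,0,-0.0524]
    - [0,0,-0.0611]
    - [0,0,-0.0698]
    - [0,0,-0.0698]
    - [0,0,-0.0698]
    - [0,0,-0.0698]
    - [0,0,-0.0698]
    - [0,0,-0.0698]
    - [0,0,-0.0698]
    - [0,0,-0.0698]
    - [0,0,-0.0698]

```text
t: 10.7
ee_pos: [0.6242, 0.2561, 0.2749]
tool_rot: [[-1.0, 0.001, -0.004], [0.001, 1.0, -0.003], [0.004, -0.003, -1.0]]
contact_force: [-0.3, -0.3, -1.8]
opening: 0.0482
grasp_force: 63.8
```

Run:
```python
from h import *
p=snap('wrist','w5')[0]
cv2.imwrite('pics/w5b.png',cv2.resize(p[:,:,::-1],(800,600))); go([.626,.257,.188])
```

```text
lin [-0.0014  0.0009  0.0888] turn [0. 0. 0.] q6 [ 0.6202 -2.1917]
```

View pics/w5b.png

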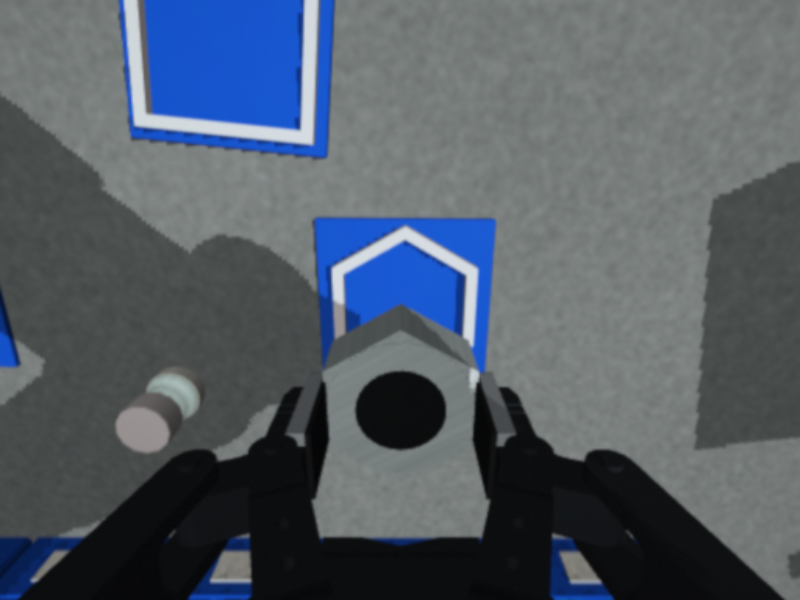

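The nut is level and lined up with the hex ridge. The tray's near corners are at (316,218) and (494,218), and the long tray's near end corners at (132,137) and (325,157).

Run:
```python
from h import *
for n,A,B,h in(('hex',(316,218),(494,218),.048),('long',(132,137),(325,157),-.095)):
    a,b=[world('w5',u*.64,v*.64,.004) for u,v in(A,B)]; d=(b-a)[:2]; n2=np.array([d[1],-d[0]])/np.linalg.norm(d)
    print(n,a,b,np.linalg.norm(d),'centre',(a+b)[:2]/2+n2*h,'ang',np.degrees(np.arctan2(*d[::-1])))
```

```text
hex [0.5775 0.2099 0.004 ] [0.5775 0.304  0.004 ] 0.09403968437260443 centre [0.6255 0.257 ] ang 90.03356327399959
long [0.5371 0.1202 0.004 ] [0.5467 0.2163 0.004 ] 0.09659047647375281 centre [0.4474 0.1777] ang 84.32289560514319
```

Converted, 0.089 m / 0.8 = 0.1113, 0.083 m / 0.8 = 0.1038.

>>> servo_tool:
  linear:
    - [-0.0013,0.0013,0.05]
    - [-0.0013,0.0013,0.0875]
    - [-0.0013,0.0013,0.1038]
    - [-0.0013,0.0013,0.1113]
    - [-0.0013,0.0013,0.1113]
    - [-0.0013,0.0013,0.1113]
  turn:
    - [0,0,0]
    - [0,0,0]
    - [0,0,0]
    - [0,0,0]
    - [0,0,0]
    - [0,0,0]

```text
t: 11.35
ee_pos: [0.6264, 0.2582, 0.1898]
tool_rot: [[-1.0, -0.0, 0.003], [-0.0, 1.0, 0.002], [-0.003, 0.002, -1.0]]
contact_force: [0.9, 0.2, -2.7]
opening: 0.0483
grasp_force: 63.8
```

Converted, -0.15 m / 0.8 = -0.1875, -0.1 m / 0.8 = -0.125.

>>> servo_tool:
  linear:
    - [0,0,0]
    - [0,0,0]
    - [0,0,0]
    - [0,0,0]
    - [0,0,-0.025]
    - [0,0,-0.075]
    - [0,0,-0.125]
    - [0,0,-0.1875]
    - [0,0,-0.1875]
  turn:
    - [0,0,0]
    - [0,0,0]
    - [0,0,0]
    - [0,0,0]
    - [0,0,0]
    - [0,0,0]
    - [0,0,0]
    - [0,0,0]
    - [0,0,0]
  gripper: 0.065

```text
t: 12.25
ee_pos: [0.627, 0.258, 0.3472]
tool_rot: [[-1.0, -0.0, 0.014], [-0.0, 1.0, 0.006], [-0.014, 0.006, -1.0]]
contact_force: [0.4, -0.9, 1.5]
opening: 0.065
grasp_force: 0.0
```

Run:
```python
from h import *
snap('wrist','w6'); top('w6',(.6255,.257),.028)
go([.4605,-.1915,.205],98)
```

```text
2041 0.028851636026857592 ((626.1885986328125, 257.73358154296875), (57.08498001098633, 49.990028381347656), 0.605870246887207) ((626.1709594726562, 257.8695373535156), 28.560653686523438)
lin [ 0.167  -0.4502  0.1344] turn [ 0.2289  0.5113 -7.9952] q6 [ 0.6212 -2.1922]
```

Converted, -0.45 m / 0.8 = -0.5625, -0.258 m / 0.8 = -0.3225, -8 degrees / 229.1831 = -0.0349.

>>> servo_tool:
  linear:
    - [0.02,-0.0538,0]
    - [0.04,-0.1075,0]
    - [0.06,-0.1613,0]
    - [0.08,-0.215,0]
    - [0.1,-0.2688,0]
    - [0.12,-0.3225,0]
    - [0.14,-0.3763,0]
    - [0.16,-0.43,0]
    - [0.18,-0.4838,0]
    - [0.1975,-0.5313,0]
    - [0.2088,-0.5625,0]
    - [0.2088,-0.5625,0.025]
    - [0.2088,-0.5625,0.025]
    - [0.2088,-0.5625,0.025]
  turn:
    - [0,0,-0.0044]
    - [0,0,-0.0087]
    - [0,0,-0.0131]
    - [0,0,-0.0175]
    - [0,0,-0.0218]
    - [0,0,-0.0262]
    - [0,0,-0.0305]
    - [0,0,-0.0349]
    - [0,0,-0.0349]
    - [0,0,-0.0349]
    - [0,0,-0.0349]
    - [0,0,-0.0349]
    - [0,0,-0.0349]
    - [0,0,-0.0349]
  gripper: 0.085

```text
t: 13.7
ee_pos: [0.4584, -0.1919, 0.3173]
tool_rot: [[-0.99, -0.139, -0.002], [-0.139, 0.99, 0.0], [0.002, 0.0, -1.0]]
contact_force: [0.4, 0.4, 0.5]
opening: 0.0851
grasp_force: 0.0
```

Run:
```python
from h import *
snap('wrist','w7'); top('w7',(.4605,-.1915),.048); top('w7',(.425,-.1975),.024,.09)
go([.4605,-.1915,.205],98)
```

```text
2113 0.04820089779662244 ((460.14691162109375, -192.27359008789062), (50.8770637512207, 50.39451599121094), 9.921666145324707) ((460.30194091796875, -191.9216766357422), 25.872041702270508)
8149 0.02461991414951993 ((424.73333740234375, -198.94229125976562), (150.0211639404297, 58.072200775146484), 7.847755432128906) ((424.5758056640625, -198.72271728515625), 79.73786926269531)
lin [-0.0018  0.      0.1129] turn [-0.0151 -0.0214  0.0392] q6 [-0.08   -1.3506]
```

Converted, 0.113 m / 0.8 = 0.1413, 0.105 m / 0.8 = 0.1313.

>>> servo_tool:
  linear:
    - [-0.0013,0,0.0625]
    - [-0.0013,0,0.1063]
    - [-0.0013,0,0.1313]
    - [-0.0013,0,0.1413]
    - [-0.0013,0,0.1413]
    - [-0.0013,0,0.1413]
  turn:
    - [0,0,0]
    - [0,0,0]
    - [0,0,0]
    - [0,0,0]
    - [0,0,0]
    - [0,0,0]

```text
t: 14.35
ee_pos: [0.4605, -0.1918, 0.2061]
tool_rot: [[-0.99, -0.14, 0.002], [-0.14, 0.99, -0.001], [-0.002, -0.001, -1.0]]
contact_force: [1.3, -0.2, 0.6]
opening: 0.0847
grasp_force: 0.0
```

>>> servo_tool:
  linear:
    - [0,0,0]
    - [0,0,0]
    - [0,0,0]
    - [0,0,0]
    - [0,0,0]
    - [0,0,0]
    - [0,0,0]
    - [0,0,-0.025]
    - [0,0,-0.0625]
    - [0,0,-0.125]
    - [0,0,-0.1375]
    - [0,0,-0.1375]
  turn:
    - [0,0,0]
    - [0,0,0]
    - [0,0,0]
    - [0,0,0]
    - [0,0,0]
    - [0,0,0]
    - [0,0,0]
    - [0,0,0]
    - [0,0,0]
    - [0,0,0]
    - [0,0,0]
    - [0,0,0]
  gripper: 0.035

```text
t: 15.55
ee_pos: [0.4598, -0.1919, 0.3166]
tool_rot: [[-0.99, -0.139, 0.005], [-0.139, 0.99, -0.0], [-0.005, -0.001, -1.0]]
contact_force: [-0.9, -1.1, -4.4]
opening: 0.0493
grasp_force: 63.7
```

Run:
```python
from h import *
go([.635,-.2515,.187])
```

```text
lin [-0.1646 -0.0832  0.1304] turn [0. 0. 0.] q6 [-0.0805 -1.351 ]
```

Converted, -0.165 m / 0.8 = -0.2063, -0.155 m / 0.8 = -0.1938.

>>> servo_tool:
  linear:
    - [-0.0413,-0.0213,0]
    - [-0.0825,-0.0413,0]
    - [-0.125,-0.0625,0]
    - [-0.165,-0.0838,0]
    - [-0.1938,-0.0975,0]
    - [-0.2063,-0.1038,0.025]
    - [-0.2063,-0.1038,0.05]
    - [-0.2063,-0.1038,0.05]
    - [-0.2063,-0.1038,0.05]
  turn:
    - [0,0,0]
    - [0,0,0]
    - [0,0,0]
    - [0,0,0]
    - [0,0,0]
    - [0,0,0]
    - [0,0,0]
    - [0,0,0]
    - [0,0,0]

```text
t: 16.45
ee_pos: [0.634, -0.2511, 0.2728]
tool_rot: [[-0.99, -0.139, -0.004], [-0.139, 0.99, 0.001], [0.004, 0.001, -1.0]]
contact_force: [-0.3, -0.5, -2.6]
opening: 0.0494
grasp_force: 63.7
```

Run:
```python
from h import *
p=snap('wrist','w8')[0]
cv2.imwrite('pics/w8b.png',cv2.resize(p[:,:,::-1],(800,600))); go([.635,-.2515,.187])
```

```text
lin [-0.0007 -0.0004  0.0874] turn [0. 0. 0.] q6 [-0.1487 -1.2827]
```

View pics/w8b.png

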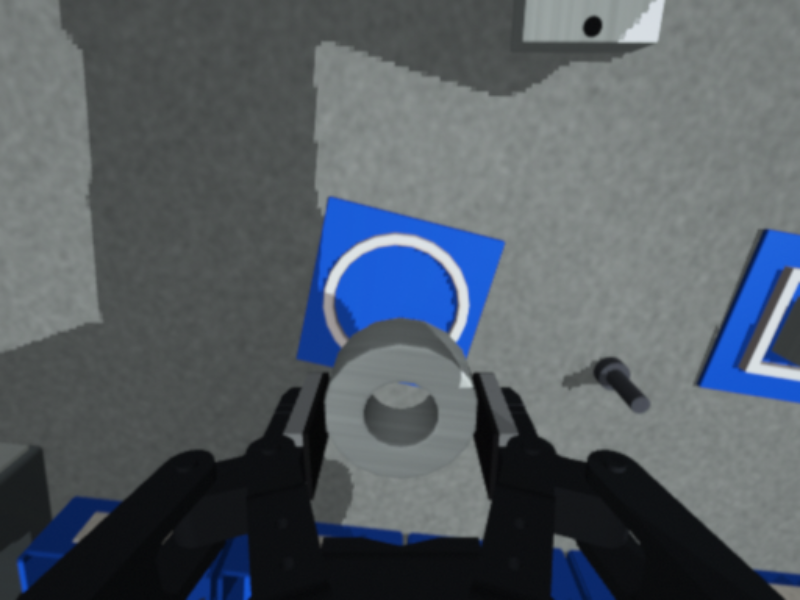

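The collar is held level. The round tray's near corners are at (328,197) and (504,241).

Run:
```python
from h import *
a,b=[world('w8',u*.64,v*.64,.004) for u,v in((328,197),(504,241))]; d=(b-a)[:2]; n2=np.array([d[1],-d[0]])/np.linalg.norm(d)
print(a,b,np.linalg.norm(d),'centre',(a+b)[:2]/2+n2*.048)
```

```text
[ 0.5818 -0.2966  0.004 ] [ 0.5917 -0.2017  0.004 ] 0.09536527985695904 centre [ 0.6345 -0.2542]
```

Converted, 0.087 m / 0.8 = 0.1088, -0.0015 m / 0.8 = -0.0019.

>>> servo_tool:
  linear:
    - [-0.0006,-0.0019,0.05]
    - [-0.0006,-0.0019,0.0875]
    - [-0.0006,-0.0019,0.1025]
    - [-0.0006,-0.0019,0.1088]
    - [-0.0006,-0.0019,0.1088]
    - [-0.0006,-0.0019,0.1088]
  turn:
    - [0,0,0]
    - [0,0,0]
    - [0,0,0]
    - [0,0,0]
    - [0,0,0]
    - [0,0,0]

```text
t: 17.1
ee_pos: [0.636, -0.2528, 0.19]
tool_rot: [[-0.99, -0.139, 0.004], [-0.139, 0.99, -0.001], [-0.003, -0.002, -1.0]]
contact_force: [-0.5, 0.6, -2.8]
opening: 0.0497
grasp_force: 63.7
```

Converted, -0.15 m / 0.8 = -0.1875, -0.1 m / 0.8 = -0.125.

>>> servo_tool:
  linear:
    - [0,0,0]
    - [0,0,0]
    - [0,0,0]
    - [0,0,0]
    - [0,0,-0.025]
    - [0,0,-0.075]
    - [0,0,-0.125]
    - [0,0,-0.1875]
    - [0,0,-0.1875]
  turn:
    - [0,0,0]
    - [0,0,0]
    - [0,0,0]
    - [0,0,0]
    - [0,0,0]
    - [0,0,0]
    - [0,0,0]
    - [0,0,0]
    - [0,0,0]
  gripper: 0.065

```text
t: 18.0
ee_pos: [0.6362, -0.2535, 0.3473]
tool_rot: [[-0.99, -0.139, 0.015], [-0.14, 0.99, -0.006], [-0.014, -0.008, -1.0]]
contact_force: [0.4, -1.1, 0.9]
opening: 0.065
grasp_force: 0.0
```

Run:
```python
from h import *
snap('wrist','w9'); top('w9',(.6345,-.252),.028)
go([.4245,-.1985,.182],97.9)
```

```text
1539 0.028320829903908436 ((636.2842407226562, -253.51039123535156), (50.603450775146484, 50.521446228027344), 51.27816390991211) ((636.9806518554688, -253.34925842285156), 25.906185150146484)
lin [0.2031 0.084  0.1589] turn [-0.2331  0.5175  0.1004] q6 [-0.1507 -1.2807]
```

Converted, 0.203 m / 0.8 = 0.2538, 0.084 m / 0.8 = 0.105, 0.5 degrees / 229.1831 = 0.0022.

>>> servo_tool:
  linear:
    - [0.05,0.0213,0]
    - [0.1,0.0425,0]
    - [0.15,0.0625,0]
    - [0.2,0.0838,0]
    - [0.2375,0.0988,0]
    - [0.2538,0.105,0.025]
    - [0.2538,0.105,0.0875]
    - [0.2538,0.105,0.1375]
    - [0.2538,0.105,0.15]
    - [0.2538,0.105,0.15]
    - [0.2538,0.105,0.15]
  turn:
    - [-0.0009,0.0022,0]
    - [-0.0009,0.0022,0]
    - [-0.0009,0.0022,0]
    - [-0.0009,0.0022,0]
    - [-0.0009,0.0022,0]
    - [-0.0009,0.0022,0]
    - [-0.0009,0.0022,0]
    - [-0.0009,0.0022,0]
    - [-0.0009,0.0022,0]
    - [-0.0009,0.0022,0]
    - [-0.0009,0.0022,0]
  gripper: 0.085

```text
t: 19.15
ee_pos: [0.4234, -0.1979, 0.2192]
tool_rot: [[-0.99, -0.14, -0.007], [-0.14, 0.99, 0.001], [0.007, 0.002, -1.0]]
contact_force: [1.1, -0.0, 0.1]
opening: 0.0849
grasp_force: 0.0
```

Run:
```python
from h import *
go([.4245,-.1985,.182],97.9)
```

```text
lin [-0.0012 -0.0008  0.0372] turn [ 0.1271 -0.3932  0.1264] q6 [-0.1007 -1.3296]
```

Converted, 0.037 m / 0.8 = 0.0463, -0.001 m / 0.8 = -0.0013, -0.4 degrees / 229.1831 = -0.0017.

>>> servo_tool:
  linear:
    - [-0.0006,-0.0013,0.025]
    - [-0.0006,-0.0013,0.04]
    - [-0.0006,-0.0013,0.0463]
    - [-0.0006,-0.0013,0.0463]
    - [-0.0006,-0.0013,0.0463]
  turn:
    - [0.0004,-0.0017,0]
    - [0.0004,-0.0017,0]
    - [0.0004,-0.0017,0]
    - [0.0004,-0.0017,0]
    - [0.0004,-0.0017,0]

```text
t: 19.65
ee_pos: [0.4235, -0.1986, 0.1819]
tool_rot: [[-0.99, -0.139, 0.0], [-0.139, 0.99, 0.001], [-0.0, 0.001, -1.0]]
contact_force: [0.9, -0.3, 0.8]
opening: 0.0853
grasp_force: 0.0
```

Converted, -0.1 m / 0.8 = -0.125, -0.09 m / 0.8 = -0.1125.

>>> servo_tool:
  linear:
    - [0,0,0]
    - [0,0,0]
    - [0,0,0]
    - [0,0,0]
    - [0,0,0]
    - [0,0,0]
    - [0,0,0]
    - [0,0,-0.0125]
    - [0,0,-0.0375]
    - [0,0,-0.075]
    - [0,0,-0.1125]
    - [0,0,-0.125]
    - [0,0,-0.125]
  turn:
    - [0,0,0]
    - [0,0,0]
    - [0,0,0]
    - [0,0,0]
    - [0,0,0]
    - [0,0,0]
    - [0,0,0]
    - [0,0,0]
    - [0,0,0]
    - [0,0,0]
    - [0,0,0]
    - [0,0,0]
    - [0,0,0]
  gripper: 0.045

```text
t: 20.95
ee_pos: [0.423, -0.1985, 0.2814]
tool_rot: [[-0.99, -0.139, 0.0], [-0.139, 0.99, 0.002], [-0.0, 0.002, -1.0]]
contact_force: [0.4, 0.7, -7.1]
opening: 0.0563
grasp_force: 67.3
```

Run:
```python
from h import *
snap('wrist','w10'); s=arm.read_state(); top('w10',s['ee_pos'][:2],s['ee_pos'][2]-.158,.09); go([.447,.178,.187],84.2)
```

```text
27409 0.12396698088829786 ((414.0085754394531, -200.3375244140625), (128.8692626953125, 83.02157592773438), 7.836700916290283) ((413.1612548828125, -199.50010681152344), 69.64412689208984)
lin [-0.0766  0.369   0.0938] turn [ 0.1604 -0.1584 13.7554] q6 [-0.1028 -1.3278]
```

Converted, 0.369 m / 0.8 = 0.4613, 0.36 m / 0.8 = 0.45, 13.8 degrees / 229.1831 = 0.0602.

>>> servo_tool:
  linear:
    - [-0.005,0.0225,0]
    - [-0.0138,0.0663,0]
    - [-0.0231,0.1113,0]
    - [-0.0325,0.1563,0]
    - [-0.0413,0.2,0]
    - [-0.0513,0.245,0]
    - [-0.06,0.29,0]
    - [-0.0694,0.3338,0]
    - [-0.0788,0.3788,0]
    - [-0.0875,0.4225,0]
    - [-0.0931,0.45,0]
    - [-0.0956,0.4613,0]
    - [-0.0956,0.4613,0]
    - [-0.0956,0.4613,0]
    - [-0.0956,0.4613,0]
  turn:
    - [0,0,0.0044]
    - [0,0,0.0109]
    - [0,0,0.0175]
    - [0,0,0.024]
    - [0,0,0.0305]
    - [0,0,0.0371]
    - [0,0,0.0436]
    - [0,0,0.0502]
    - [0,0,0.0567]
    - [0,0,0.0602]
    - [0,0,0.0602]
    - [0,0,0.0602]
    - [0,0,0.0602]
    - [0,0,0.0602]
    - [0,0,0.0602]

```text
t: 22.5
ee_pos: [0.4471, 0.1764, 0.2805]
tool_rot: [[-0.995, 0.102, -0.003], [0.102, 0.995, 0.0], [0.003, 0.0, -1.0]]
contact_force: [-1.2, 0.0, -6.3]
opening: 0.0561
grasp_force: 67.3
```

Run:
```python
from h import *
p=snap('wrist','w11')[0]; q=snap('scene','s1')[0]
a=q[195:295,260:380]
cv2.imwrite('pics/w11b.png',np.hstack([cv2.resize(p[:,:,::-1],(400,300)),cv2.resize(a[:,:,::-1],(360,300))])); go([.447,.178,.187],84.2)
```

```text
lin [0.0003 0.0013 0.094 ] turn [ 0.0536 -0.146  -0.0814] q6 [ 0.7017 -2.3738]
```

View pics/w11b.png

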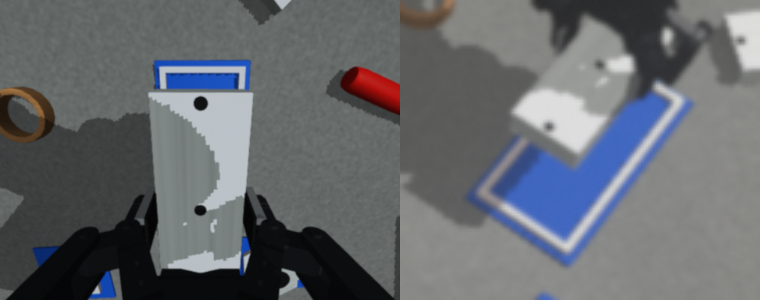

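The bar is lined up with the long tray. The tray's near corners are at (154,62) and (251,61) in the left half of the picture.

Run:
```python
from h import *
a,b=[world('w11',u*1.28,v*1.28,.004) for u,v in((154,62),(251,61))]; d=(b-a)[:2]; n2=np.array([d[1],-d[0]])/np.linalg.norm(d)
print(np.linalg.norm(d),'centre',(a+b)[:2]/2+n2*.095,np.degrees(np.arctan2(*d[::-1])))
print('bar hole',world('w11',200*1.28,210*1.28))
```

```text
0.09823070665489342 centre [0.4488 0.1786] 84.71749647374459
bar hole [0.4476 0.1754 0.1239]
```

Converted, 0.094 m / 0.8 = 0.1175, 0.002 m / 0.8 = 0.0025.

>>> servo_tool:
  linear:
    - [0,0.0025,0.0375]
    - [0,0.0025,0.075]
    - [0,0.0025,0.1]
    - [0,0.0025,0.1125]
    - [0,0.0025,0.1175]
    - [0,0.0025,0.1175]
    - [0,0.0025,0.1175]
  turn:
    - [0,0,0]
    - [0,0,0]
    - [0,0,0]
    - [0,0,0]
    - [0,0,0]
    - [0,0,0]
    - [0,0,0]

```text
t: 23.3
ee_pos: [0.448, 0.1799, 0.1883]
tool_rot: [[-0.995, 0.101, -0.0], [0.101, 0.995, 0.003], [0.0, 0.003, -1.0]]
contact_force: [-0.0, 0.8, -6.0]
opening: 0.0565
grasp_force: 67.2
```

Converted, -0.2 m / 0.8 = -0.25, -0.15 m / 0.8 = -0.1875.

>>> servo_tool:
  linear:
    - [0,0,0]
    - [0,0,0]
    - [0,0,0]
    - [0,0,0]
    - [0,0,-0.025]
    - [0,0,-0.075]
    - [0,0,-0.125]
    - [0,0,-0.1875]
    - [0,0,-0.25]
    - [0,0,-0.25]
    - [0,0,-0.25]
  turn:
    - [0,0,0]
    - [0,0,0]
    - [0,0,0]
    - [0,0,0]
    - [0,0,0]
    - [0,0,0]
    - [0,0,0]
    - [0,0,0]
    - [0,0,0]
    - [0,0,0]
    - [0,0,0]
  gripper: 0.073

```text
t: 24.4
ee_pos: [0.4478, 0.1793, 0.3886]
tool_rot: [[-0.995, 0.101, 0.001], [0.101, 0.995, 0.004], [-0.0, 0.004, -1.0]]
contact_force: [-0.5, -0.1, -0.3]
opening: 0.0728
grasp_force: 0.0
```

Run:
```python
from h import *
p=snap('wrist','w12')[0]; top('w12',(.448,.178),.028,.09)
q=snap('side','d1')[0]; cv2.imwrite('pics/end.png',np.hstack([cv2.resize(p[:,:,::-1],(400,300)),cv2.resize(q[:,:,::-1],(400,300))]))
```

```text
6198 0.028620456170766504 ((449.9505920410156, 179.50369262695312), (58.10348129272461, 149.34336853027344), 84.2162094116211) ((449.7574768066406, 179.09718322753906), 79.75970458984375)
```

View pics/end.png

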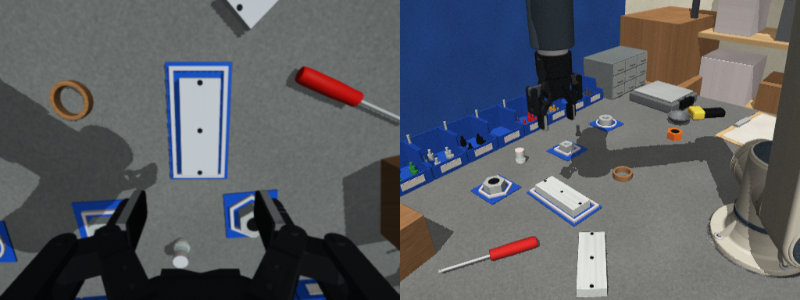

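All four parts lie flat inside their ridges: bar at (200,130) in the left half; nut (495,185), block (567,148) and collar (605,121) in the right half. The gripper is clear of everything.

```bash
python3 -c "
from bench import arm
print(arm.close_job())"
```

```text
the job is handed in; nothing more can be done
None
```

I handed the job in at about 24.5 s, with the block, nut, collar and bar each measured flat and within about 3 mm of the centre of its own tray; the hand-in gave no verdict.

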